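# Start the clamp screw of the shaker's bottle tray

### The job

Pull the blue-fronted bottle tray of the shaker cabinet all the way out to its stop. Then start the tray's clamp screw by its red crank: turn it backward (counter-clockwise seen from above) until it drops off the thread start, then one full turn forward (clockwise), and stop there: the program finishes while still gripping the crank's black knob, with the screw at rest and the tray still out. Leave the bottles, jar, beaker and other loose things alone.

Things in the scene. Friction and masses are not known exactly. Their poses are not given: they have to be found in the camera images.
- tray (a joint): how far the bottle tray is pulled out of the white cabinet (350 wide, 280 deep, top 185 mm above the table), in m: 0 is shut, 0.20 is its stop; it starts 0.010 to 0.035 open. Its slides drag with about 5 N and it stays where it is left.
- tray_handle (a point): middle of the tray's steel handle bar, a level round bar 12 mm thick and 160 mm long, 150 mm above the table, its middle line 55 mm in front of the blue front panel (346 wide, panel top at 160 mm) and running parallel to it. The point's y axis runs along the bar, its z is up, its x points into the cabinet: the tray is pulled out along -x.
- boss_mouth (a point): centre of the mouth of the dark steel threaded boss (40 mm dia) that stands in the tray, 80 mm above the table, on the screw's axis, 158 mm behind the handle bar; z up, axes parallel to those of tray_handle. The vertical clamp screw stands in it; a red crank arm on top of the screw carries the knob. Everything else within reach in the tray is lower than 110 mm; five small bottles with blue caps stand in its rear part.
- knob: black upright round knob of the crank, 18 mm dia and 42 mm high, revolving freely on its own axis; origin at its middle, 40 mm from the screw's axis, 145 mm above the table when joint screw_sink is 0, and lower by screw_sink. The red crank arm under it has its top 23 mm below the origin.
- screw_turn (a joint): turn of the clamp screw in rad; grows forward (clockwise seen from above). At 0 the crank points from the screw's axis to the robot side of the tray (-x of boss_mouth). It starts between 1.0 and 2.0. The thread begins at a value that differs every time, between -0.4 and 0.4: there, turning backward, the screw drops about 8 mm. Right-hand thread, lead 8 mm a turn, friction about 0.025 N m; stops at -2.8 and 9.2.
- screw_sink (a joint): how deep the screw and its crank have sunk, in m, growing downward. At the start the screw's lug lies on top of the first thread, 0.001 to 0.0035. Turned backward it rises to about 0 at the thread's start, then falls to about 0.008 by its own weight (0.4 kg) if the gripper lets it slide down or follows it down. Turned forward after that it sinks 8 mm a turn, with about 2 mm of vertical play in the thread.
- amber_bottle: brown glass bottle, 72 mm dia, 160 mm high, standing on the table; bystander, origin under its foot
- clear_bottle: clear glass bottle with blue cap, 72 mm dia, 160 mm high, standing on the table; bystander, origin under its foot
- white_jar: white plastic jar with green lid, 70 mm dia, 90 mm high, on the table; bystander, origin under its foot
- beaker: white plastic beaker, 84 mm dia, 100 mm high, on the table; bystander, origin under its foot
- blue_ring: blue pouring ring, 44 mm dia, 12 mm high, lying on the table; bystander, origin in the middle of its underside
- dish: white bowl, 90 mm dia, 30 mm high, standing on the table; bystander, origin under its foot
- tray_cap: loose blue bottle cap, 32 mm dia, 16 mm high, lying in the tray and riding along with it; bystander, origin in the middle of its underside

How it is judged:
On the way, in this order (a step that is already met when the one before it is completed fails the run):
1. the tray is pulled out to its stop (value of joint tray above 0.194 m), for 0.1 s.
2. turned backward, the screw has dropped off the thread's start (value of joint screw_sink above 0.0058 m and value of joint screw_turn below 0.9 rad and value of joint tray above 0.185 m), for 0.1 s.
3. the screw is turned forward about one turn and has caught the thread (value of joint screw_turn between 4.9 and 7.7 rad and value of joint screw_sink above 0.0115 m), for 0.1 s.
At the end, for the whole second after the job is handed in: The program ends while holding: the fingers press on the crank's knob with more than 3 N, the tray is out within 15 mm of its stop, the screw is at rest 4.9 to 7.7 rad forward (about one turn from the drop) and sunk more than 11.5 mm, so caught in its thread (all of step 3 and value of joint tray above 0.185 m and velocity of joint screw_turn between -0.15 and 0.15 rad/s and contact force between the fingers and knob above 3 N); the arm keeps its last pose, push and grip.
It fails at once if a bystander on the table is shoved or knocked over (distance of any of amber_bottle, clear_bottle, white_jar, beaker, blue_ring from where it was at the start of the episode above 0.04 m or angle between any of amber_bottle, clear_bottle, white_jar, beaker's own z axis and vertical above 0.5 rad).
It fails at once if the bowl is shoved or tipped (distance of dish from where it was at the start of the episode above 0.04 m or angle between dish's own z axis and vertical above 0.5 rad).
It fails at once if the loose cap is taken out of the tray (height (world z) of tray_cap above 0.06 m).
It also fails if it takes over 64 s, if anything falls off the work surface, if the arm or the gripper's body presses on something with over 40 N, if the wrist force passes 120 N, or if a joint passes its speed limit or range.

### The arm

A 6-joint arm with a two-finger parallel gripper is mounted at the origin on the work surface. World frame = base frame: x ahead of the robot, y to its left, z up, the work surface at z = 0. Lengths are in m, angles in rad, forces in N, time in s.
With the tool pointing down it reaches from about 0.25 to 0.725 m from the base axis. Payload 4 kg.
Tool frame: the origin (TCP) lies at the very end of the fingers, on their centre line; the grasp point (between the pads) lies 19 mm behind it; z points along the fingers, y is the direction in which the jaws open and shut (so a half turn about z gives the same grasp; the last joint's range is limited). The gripper opens to 85 mm and grips with 20 to 120 N. Pads are 22 mm wide; open, the fingers measure 114 mm over their backs; the gripper's body (76 mm by 85 mm) begins 54 mm behind the grasp point. The pads swing forward as they close: fully open they stand 13 mm farther back than shut.
Start: joints at [1.267, 0.241, 0.005, 1.335, 0, 1.571], TCP at [0.15, 0.477, 0.231] pointing down, gripper open.
Joint ranges: [-2.72, 2.72], [-1.05, 1.87], [-1.09, 1.28], [-1.99, 2.15], [-1.42, 1.44], [-3.14, 3.14]. Speed limits (rad/s): [2.79, 2.79, 3.14, 3.14, 3.14, 3.14].

### API

Orientations are given as a unit quaternion [x, y, z, w].
In Python, from workcell import bot, camera gives the robot as it stands. The module is installed in compiled form; this text tells all that it offers.
- The arm moves only by the tool send_rows, never from a script. Its argument "deltas" is a list of rows, each an object with "grip": the opening, from 0 (shut) to 1 (fully open); "translation": the shift along the tool's x, y, z in m, a list of three; "twist": the turn, a rotation vector about the tool's x, y, z in degrees, a list of three. A call has 1 to 5 rows; each row is the pose to reach, as a shift and turn from the pose measured when the call began, along the tool's axes at that moment; what a row does not reach only later rows make up. A row lasts 1/8 s, in which the tool goes at most 62.5 mm and 10.7 degrees, less where a joint would pass 70% of its speed; a pose out of reach is approached as far as the arm can. A call with a gripper value outside its range is refused whole. The fingers move at their own pace and stop on an object; the grip force is fixed at half the most. Time passes only in rows, so rows that repeat a pose let the fingers close. It gives the time, the measured TCP pose, the force and the opening at its end, in the units of the state.
- bot.get_obs(): the state, without advancing time (a new reading comes with each control period).
- camera(name): name is "scene" or "side" or "wrist"; returns a dict with "color" (480x640x3 uint8, blue, green, red), "intrinsics" (3x3 intrinsics, pixels), "xyz" and "rotation" of the camera in the world. Camera axes: x right, y down, z forward; pixel columns grow to the right and rows downward; lengths in m; the calibration is good to about 2 mm. A picture is of the moment at which its call begins. There is no depth.
- bot.job_done(): hands the job in, once; it reports no verdict.
The state is a dict: "clock": time; "joint_pos": joint angles; "joint_vel": joint speeds; "tau": joint torques, N m; "eef_pos": TCP position; "tool_rot": TCP orientation; "ft_force": force on the tool from outside, world axes, zero at the start; "ft_torque": the same for the moment, N m; "grip_width": finger opening in m.
Only numpy, scipy, OpenCV 4.12 (cv2) and the standard library are available. Lean on these libraries where they do the work, as an engineer would, in place of code of your own. Each camera call takes 0.05 s, during which the arm holds its last target.

## Working session

There is one attempt and no reset: what is moved stays moved. The work goes in short steps, Python scripts to look and compute and a tool call to move; the robot and the scene stay as the last step left them, time stands still between calls to the robot, and variables do not carry over. Pictures are saved under pics/ and viewed, and the job is handed in when it is done.

Besides the shell and the picture viewer there is one more tool, called after "Call:" as a command line: name --argument value ..., lists and objects as JSON in quotes. send_rows: Moves the arm, as the interface text tells. Its arguments: {"type":"object","properties":{"deltas":{"type":"array","items":{"type":"object","properties":{"grip":{"type":"number"},"translation":{"type":"array","items":{"type":"number"}},"twist":{"type":"array","items":{"type":"number"}}}}}},"required":["deltas"]}

```bash
mkdir -p pics; python3 - <<'E'
from workcell import bot,camera
import cv2
o=bot.get_obs()
for k,v in o.items(): print(k,v)
for n in ("scene","side","wrist"):
    c=camera(n); cv2.imwrite(f"pics/{n}0.png",c["color"]); print(n,c["intrinsics"].tolist() if hasattr(c["intrinsics"],'tolist') else c["intrinsics"],c["xyz"],c["rotation"])
E
```

```text
clock 0.0
joint_pos [ 1.26699170e+00  2.41463449e-01  3.73157131e-03  1.33516410e+00
 -3.49665668e-05  1.57077030e+00]
joint_vel [ 1.47935953e-03 -7.84282638e-04 -2.63582368e-05 -1.68854220e-03
 -1.01911882e-03  2.64344041e-05]
tau [ 2.50978492e-04 -3.72319329e+01  2.52406955e+01  1.68595836e-02
  7.57170574e-05 -2.07733500e-06]
eef_pos [0.14940258 0.47651276 0.23039053]
tool_rot [ 1.51305849e-01  9.88486438e-01 -1.04038228e-03 -1.41590213e-04]
ft_force [ 0.61071832 -0.49439265  0.58482536]
ft_torque [-0.04578369  0.00227036  0.02836474]
grip_width 0.08547443215398397
scene [[463.3517302805744, 0.0, 323.11221121195877], [0.0, 463.3517302805744, 234.32590498497137], [0.0, 0.0, 1.0]] [ 0.2379514  -0.17032621  1.15941904] [ 0.8549633  -0.49310482  0.08132424 -0.13882273]
side [[486.1695115115253, 0.0, 330.004253182823], [0.0, 486.1695115115253, 233.31990290544653], [0.0, 0.0, 1.0]] [-0.01022911 -0.56475839  1.0716272 ] [ 0.87489645 -0.35085548  0.1262722  -0.30905011]
wrist [[432.11568646869694, 0.0, 319.87975407995634], [0.0, 432.11568646869694, 233.51746789866692], [0.0, 0.0, 1.0]] [0.08320711 0.49780531 0.37367067] [0.79753142 0.58618367 0.08401177 0.11521437]
```

View pics/scene0.png

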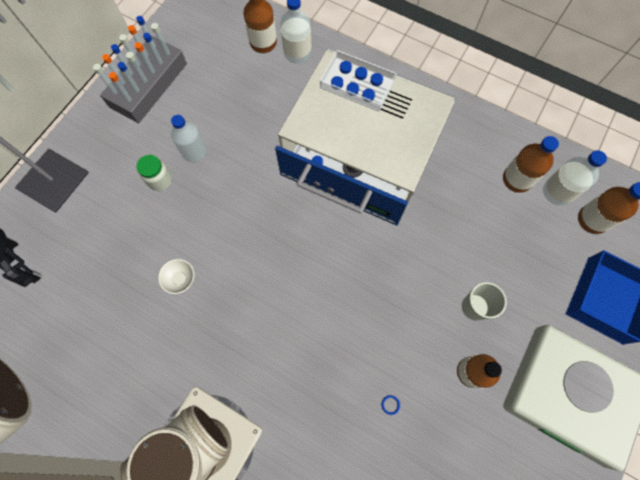

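View pics/side0.png

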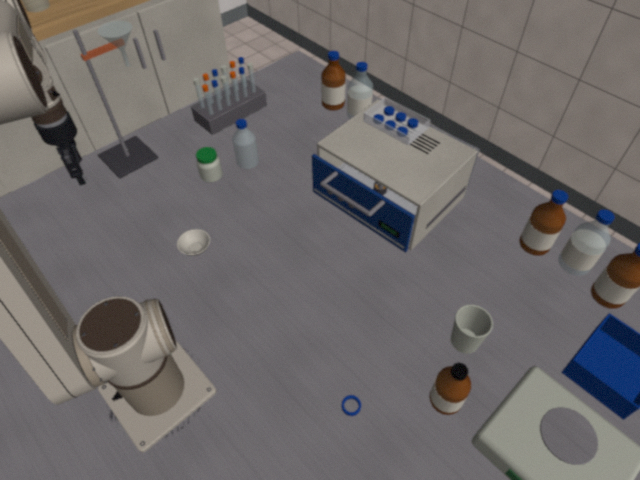

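View pics/wrist0.png

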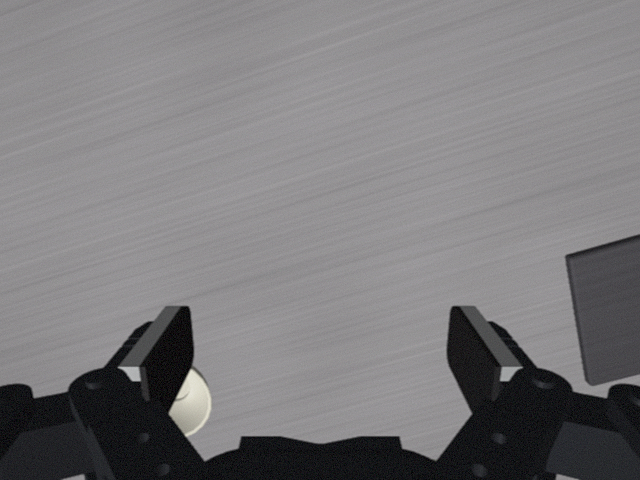

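The scene view shows the cabinet with the handle bar from about (300,185) to (362,210). The bowl is at (176,276). I'll zoom in on the handle in both views.

```bash
cat >h.py <<'E'
import numpy as np,cv2
from scipy.spatial.transform import Rotation as R
from workcell import bot,camera
def ray(c,u,v,z):
    K=np.array(c["intrinsics"]);d=R.from_quat(c["rotation"]).apply(np.linalg.solve(K,[u,v,1.]))
    p=np.array(c["xyz"]);return p+d*(z-p[2])/d[2]
def proj(c,P):
    K=np.array(c["intrinsics"]);q=R.from_quat(c["rotation"]).inv().apply(np.array(P)-c["xyz"]);q=q@K.T
    return q[...,:2]/q[...,2:]
def crop(c,x0,y0,w,h,s,fn):
    cv2.imwrite(fn,cv2.resize(c["color"][y0:y0+h,x0:x0+w],None,fx=s,fy=s,interpolation=cv2.INTER_CUBIC))
E
python3 - <<'E'
from h import *
a=cv2.imread("pics/scene0.png");b=cv2.imread("pics/side0.png")
crop({"color":a},265,130,160,100,5,"pics/s1.png");crop({"color":b},300,140,160,110,5,"pics/d1.png")
E
```

```text
(no output)
```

View pics/s1.png

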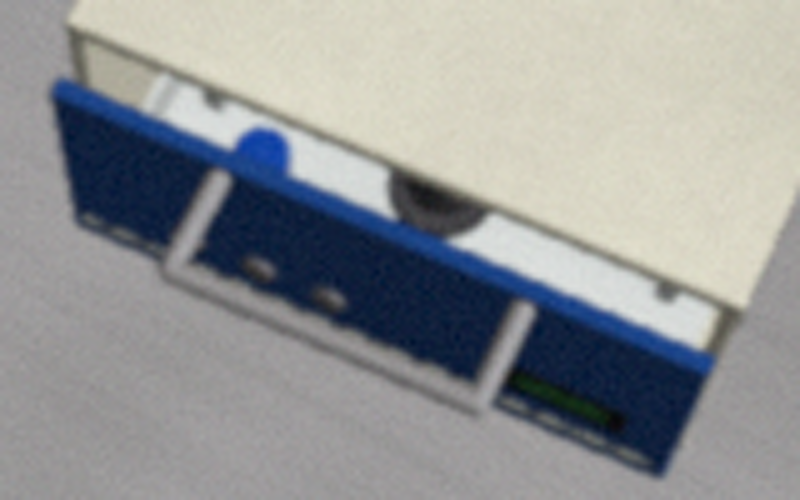

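View pics/d1.png

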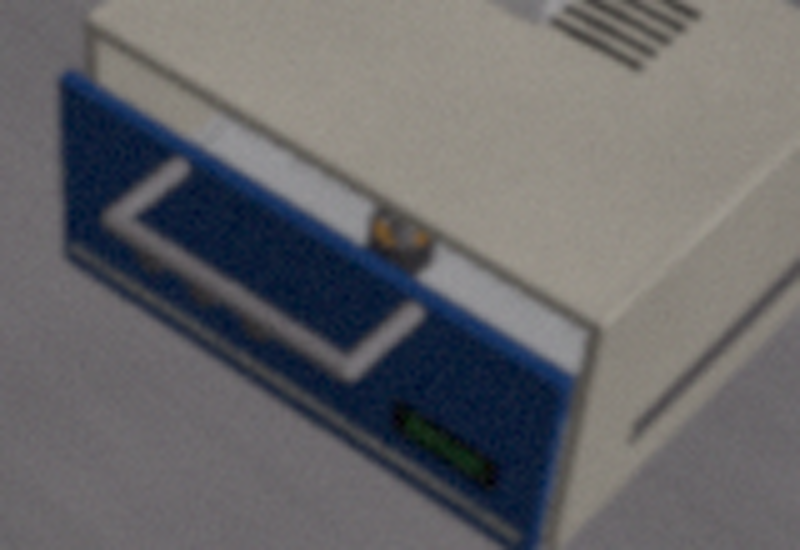

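Scene crop: the bar ends are at (172,268) and (485,402), and the panel's top corners at (58,88) and (710,360). Side crop: the bar ends are at (112,215) and (350,372).

```bash
python3 - <<'E'
from h import *
s=camera("scene");d=camera("side")
f=lambda u,v:(265+u/5,130+v/5)
g=lambda u,v:(300+u/5,140+v/5)
for c,L in ((s,[f(170,268),f(485,402)]),(d,[g(110,215),g(350,374)])):
    a,b=[ray(c,*p,.150) for p in L];print(a,b,(a+b)/2,np.linalg.norm(a-b),np.degrees(np.arctan2(*(a-b)[[1,0]])))
for c,L in ((s,[f(56,86),f(712,358)]),(d,[g(65,78),g(572,378)])):
    a,b=[ray(c,*p,.160) for p in L];print(a,b,(a+b)/2,np.linalg.norm(a-b),np.degrees(np.arctan2(*(a-b)[[1,0]])))
for p in [(176,276)]: print("dish",ray(s,*p,.015))
for n,p,z in (("jar",(155,175),.045),("bot",(190,145),.08)): print(n,ray(s,*p,z))
o=bot.get_obs();print(o["eef_pos"],R.from_quat(o["tool_rot"]).as_matrix().round(3).tolist())
E
```

```text
[0.61335474 0.11059144 0.15      ] [ 0.62837311 -0.05217437  0.15      ] [0.62086392 0.02920854 0.15      ] 0.16345721883578812 95.2717412875292
[0.612886  0.1106705 0.15     ] [ 0.62349244 -0.05461629  0.15      ] [0.61818922 0.02802711 0.15      ] 0.16562674849009212 93.67163174978405
[0.6648249  0.20546562 0.16      ] [ 0.69690244 -0.13442214  0.16      ] [0.68086367 0.03552174 0.16      ] 0.34139808659651316 95.39142652420253
[0.66105355 0.19828515 0.16      ] [ 0.69476999 -0.13817925  0.16      ] [0.67791177 0.03005295 0.16      ] 0.3381495078197206 95.72239545215288
dish [0.2886065  0.28547586 0.015     ]
jar [0.48265441 0.48251387 0.045     ]
bot [0.59108527 0.43465913 0.08      ]
[0.14948277 0.47682687 0.2308829 ] [[-0.954, 0.299, -0.0], [0.299, 0.954, -0.001], [0.0, -0.001, -1.0]]
```

```bash
cat >>h.py <<'E'
YAW=95.3
def want(yaw): # tool x at given world angle, z down
    a=np.radians(yaw);x=[np.cos(a),np.sin(a),0];z=[0,0,-1.];return R.from_matrix(np.array([x,np.cross(z,x),z]).T)
def go(xyz,yaw=None,pr=True):
    o=bot.get_obs();q=R.from_quat(o["tool_rot"]);t=q.inv().apply(np.array(xyz)-o["eef_pos"])
    w=(q.inv()*want(YAW if yaw is None else yaw)).as_rotvec(degrees=True)
    if pr: print("tcp",o["eef_pos"].round(4),"t",t.round(4).tolist(),"w",w.round(1).tolist(),"F",np.round(o["ft_force"],1),"g",round(o["grip_width"],4),"clk",round(o["clock"],2))
    return t,w
E
python3 -c "
from h import *
go([.56,.02,.235])"
```

```text
tcp [0.1495 0.4768 0.2309] t [-0.5284, -0.3131, -0.0038] w [-0.0, 0.0, 67.3] F [-0.3 -0.3  0.3] g 0.0856 clk 0.25
```

Call:
send_rows --deltas '[{"grip": 0.5,"translation": [-0.05,-0.03,-0.004],"twist": [0,0,7]},{"grip": 0.5,"translation": [-0.1,-0.06,-0.004],"twist": [0,0,14]},{"grip": 0.5,"translation": [-0.15,-0.09,-0.004],"twist": [0,0,21]},{"grip": 0.5,"translation": [-0.2,-0.12,-0.004],"twist": [0,0,28]},{"grip": 0.5,"translation": [-0.25,-0.15,-0.004],"twist": [0,0,35]}]'

```text
clock: 0.88
eef_pos: [0.3441, 0.2574, 0.2351]
tool_rot: [0.443, 0.896, -0.0, 0.0]
ft_force: [1.1, 0.0, 0.6]
grip_width: 0.0424
```

```bash
python3 -c "
from h import *
go([.56,.02,.235])"
```

```text
tcp [0.3441 0.2574 0.2351] t [-0.3197, 0.0274, 0.0003] w [-0.0, 0.0, 32.1] F [1.1 0.  0.6] g 0.0424 clk 0.88
```

Call:
send_rows --deltas '[{"grip": 0.5,"translation": [-0.06,0.005,0],"twist": [0,0,6.4]},{"grip": 0.5,"translation": [-0.12,0.01,0],"twist": [0,0,13]},{"grip": 0.5,"translation": [-0.18,0.016,0],"twist": [0,0,19]},{"grip": 0.5,"translation": [-0.25,0.022,0],"twist": [0,0,26]},{"grip": 0.5,"translation": [-0.32,0.027,0],"twist": [0,0,32]}]'

```text
clock: 1.5
eef_pos: [0.5508, 0.0294, 0.2353]
tool_rot: [0.674, 0.738, 0.0, 0.0]
ft_force: [0.8, 1.0, 0.4]
grip_width: 0.0424
```

```bash
python3 -c "
from h import *
c=camera('wrist');cv2.imwrite('pics/w1.png',c['color'])
c=camera('side');cv2.imwrite('pics/d2.png',c['color'])
go([.619,.029,.235])"
```

```text
tcp [0.5528 0.0263 0.234 ] t [-0.003, 0.0662, -0.001] w [0.0, 0.1, -0.4] F [-0.1  0.8 -0.2] g 0.0426 clk 1.6
```

View pics/w1.png

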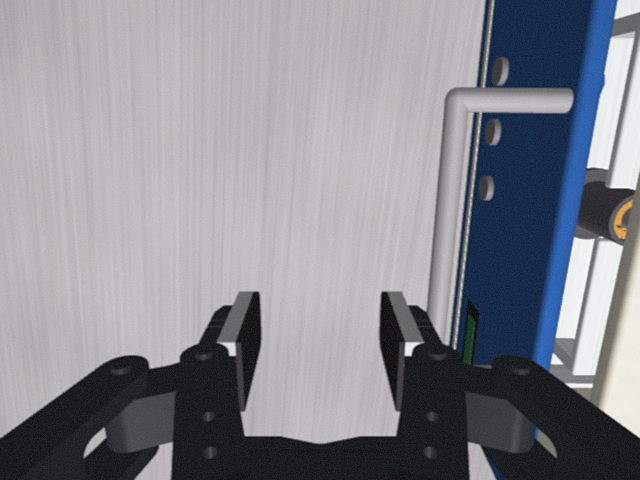

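The wrist view shows the bar's centreline from (458,100) down to (438,350). The panel's top front edge is to its right.

```bash
python3 -c "
from h import *
c=camera('wrist')
a=ray(c,457.5,115,.150);b=ray(c,438,345,.150);e=ray(c,459,96,.150);print(a,b,e,np.degrees(np.arctan2(*(a-b)[[1,0]])))
a=ray(c,607,50,.160);b=ray(c,548,345,.160);print(a,b,np.degrees(np.arctan2(*(a-b)[[1,0]])))
"
```

```text
[0.61880354 0.09924429 0.15      ] [ 0.63049709 -0.0318774   0.15      ] [0.61793287 0.10838208 0.15      ] 95.09620657231797
[0.67990867 0.13403173 0.16      ] [ 0.68908399 -0.02080077  0.16      ] 93.39136198987026
```

```bash
python3 -c "
from h import *
go([.623,.030,.131])"
```

```text
tcp [0.5509 0.0286 0.2341] t [-0.0049, 0.0721, 0.1031] w [-0.1, 0.0, -0.2] F [-0.7  0.4  0.4] g 0.0424 clk 1.65
```

Call:
send_rows --deltas '[{"grip": 0.5,"translation": [-0.005,0.036,0],"twist": [0,0,0]},{"grip": 0.5,"translation": [-0.005,0.072,0],"twist": [0,0,0]},{"grip": 0.5,"translation": [-0.005,0.072,0],"twist": [0,0,0]},{"grip": 0.5,"translation": [-0.005,0.072,0.03],"twist": [0,0,0]},{"grip": 0.5,"translation": [-0.005,0.072,0.05],"twist": [0,0,0]}]'

```text
clock: 2.28
eef_pos: [0.6211, 0.031, 0.1832]
tool_rot: [0.674, 0.739, -0.001, -0.001]
ft_force: [-0.7, -0.2, -0.0]
grip_width: 0.043
```

```bash
python3 -c "
from h import *
c=camera('wrist');cv2.imwrite('pics/w2.png',c['color'])
go([.623,.030,.131])"
```

```text
tcp [0.6196 0.031  0.1802] t [-0.0013, 0.0037, 0.0492] w [-0.5, 0.0, -0.1] F [-0.9  0.  -2.3] g 0.0426 clk 2.33
```

View pics/w2.png

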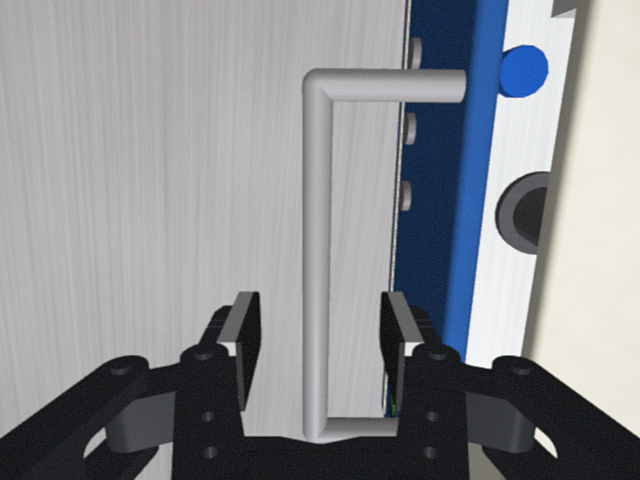

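The bar (column 316) lies midway between the pads, parallel to them, and both fingers clear the panel. I'll descend and close.

Call:
send_rows --deltas '[{"grip": 0.5,"translation": [0,0.001,0.02],"twist": [0,0,0]},{"grip": 0.5,"translation": [0,0.001,0.045],"twist": [0,0,0]},{"grip": 0.5,"translation": [0,0.001,0.05],"twist": [0,0,0]},{"grip": 0.0,"translation": [0,0.001,0.05],"twist": [0,0,0]},{"grip": 0.0,"translation": [0,0.001,0.05],"twist": [0,0,0]}]'

```text
clock: 2.95
eef_pos: [0.6201, 0.0313, 0.1319]
tool_rot: [0.674, 0.739, -0.003, -0.002]
ft_force: [-5.0, -0.7, 1.2]
grip_width: 0.0099
```

Call:
send_rows --deltas '[{"grip": 0.0,"translation": [0,0,0],"twist": [0,0,0]},{"grip": 0.0,"translation": [0,0,0],"twist": [0,0,0]}]'

```text
clock: 3.2
eef_pos: [0.6201, 0.0312, 0.1319]
tool_rot: [0.674, 0.739, -0.003, -0.002]
ft_force: [0.1, 0.6, -2.5]
grip_width: 0.01
```

Call:
send_rows --deltas '[{"grip": 0.0,"translation": [0,-0.015,0],"twist": [0,0,0]},{"grip": 0.0,"translation": [0,-0.04,0],"twist": [0,0,0]},{"grip": 0.0,"translation": [0,-0.07,0],"twist": [0,0,0]},{"grip": 0.0,"translation": [0,-0.1,0],"twist": [0,0,0]},{"grip": 0.0,"translation": [0,-0.13,0],"twist": [0,0,0]}]'

```text
clock: 3.82
eef_pos: [0.4914, 0.0209, 0.1319]
tool_rot: [0.674, 0.739, -0.0, -0.003]
ft_force: [7.3, 5.1, -11.8]
grip_width: 0.0097
```

Call:
send_rows --deltas '[{"grip": 0.0,"translation": [0,-0.015,0],"twist": [0,0,0]},{"grip": 0.0,"translation": [0,-0.03,0],"twist": [0,0,0]},{"grip": 0.0,"translation": [0,-0.045,0],"twist": [0,0,0]},{"grip": 0.0,"translation": [0,-0.055,0],"twist": [0,0,0]},{"grip": 0.0,"translation": [0,-0.06,0],"twist": [0,0,0]}]'

```text
clock: 4.45
eef_pos: [0.4327, 0.0162, 0.132]
tool_rot: [0.674, 0.739, 0.001, -0.002]
ft_force: [12.4, 5.2, -20.6]
grip_width: 0.0098
```

Call:
send_rows --deltas '[{"grip": 0.0,"translation": [0,-0.004,0],"twist": [0,0,0]},{"grip": 0.0,"translation": [0,-0.008,0],"twist": [0,0,0]},{"grip": 0.0,"translation": [0,-0.008,0],"twist": [0,0,0]}]'

```text
clock: 4.82
eef_pos: [0.4329, 0.0162, 0.132]
tool_rot: [0.674, 0.739, 0.007, 0.003]
ft_force: [24.3, 4.6, -30.3]
grip_width: 0.0099
```

```bash
python3 -c "
from h import *
for n in ('scene','side','wrist'):
  c=camera(n);cv2.imwrite('pics/%s3.png'%n,c['color'])
  if n!='wrist': crop(c,240,100,200,150,4,'pics/%s3c.png'%n)
go([.623,.030,.131])"
```

```text
tcp [0.4329 0.0162 0.132 ] t [-0.0038, 0.1906, 0.0036] w [0.8, -0.3, -0.0] F [ 22.8   4.1 -29.8] g 0.01 clk 4.97
```

View pics/wrist3.png

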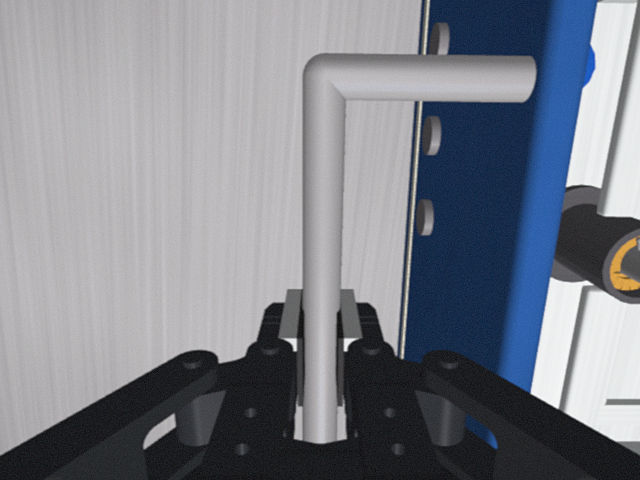

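View pics/side3c.png

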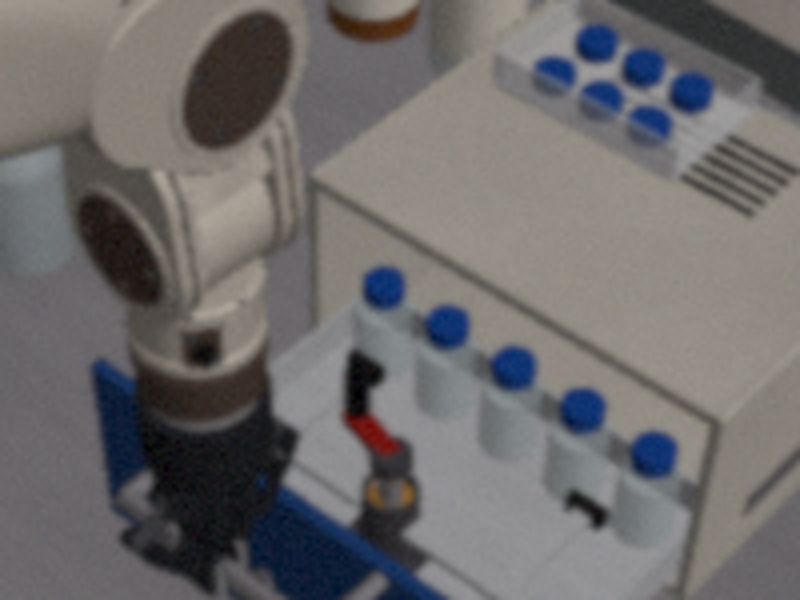

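View pics/scene3c.png

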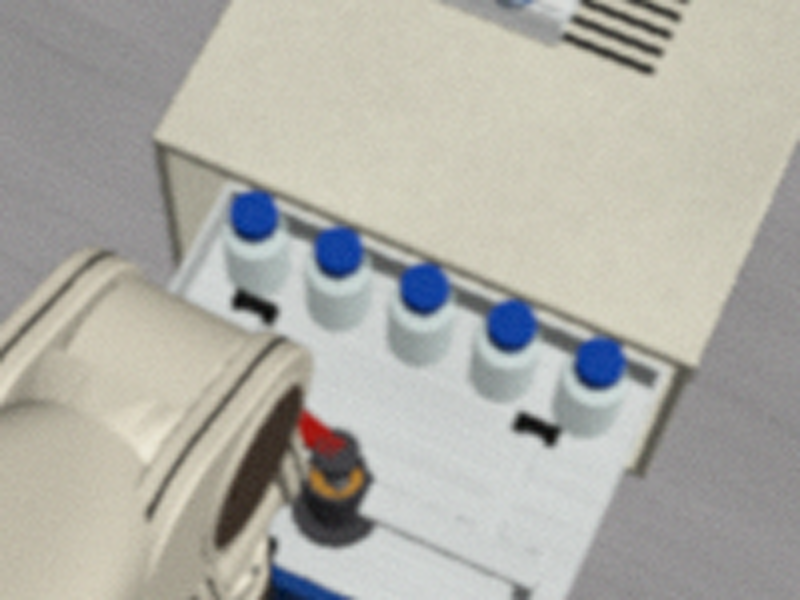

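The tray is at its stop: 8 mm more pull gave no motion and the force rose to 24 N. The crank points left and slightly rearward. I'll relax, let go and lift.

Call:
send_rows --deltas '[{"grip": 0.0,"translation": [0,0,0],"twist": [0,0,0]},{"grip": 0.5,"translation": [0,0,0],"twist": [0,0,0]},{"grip": 0.5,"translation": [0,0,0],"twist": [0,0,0]},{"grip": 0.5,"translation": [0,0,-0.03],"twist": [0,0,0]},{"grip": 0.5,"translation": [0,0,-0.08],"twist": [0,0,0]}]'

```text
clock: 5.6
eef_pos: [0.4303, 0.0154, 0.2121]
tool_rot: [0.674, 0.739, 0.005, 0.001]
ft_force: [1.3, -1.0, -0.2]
grip_width: 0.0427
```

```bash
python3 -c "
from h import *
go([.52,.02,.28])"
```

```text
tcp [0.4303 0.0154 0.2121] t [-0.0033, 0.0904, -0.067] w [0.6, -0.3, -0.0] F [ 1.3 -1.  -0.2] g 0.0427 clk 5.6
```

Call:
send_rows --deltas '[{"grip": 0.5,"translation": [-0.01,0.04,-0.03],"twist": [0,0,0]},{"grip": 0.5,"translation": [-0.03,0.09,-0.06],"twist": [0.5,0,0]},{"grip": 0.5,"translation": [-0.04,0.13,-0.068],"twist": [0.5,0,0]},{"grip": 0.5,"translation": [-0.04,0.13,-0.068],"twist": [0.5,0,0]}]'

```text
clock: 6.1
eef_pos: [0.5652, -0.0136, 0.2812]
tool_rot: [0.674, 0.739, 0.003, -0.001]
ft_force: [0.3, 0.2, -0.4]
grip_width: 0.0427
```

```bash
python3 -c "
from h import *
for n in ('scene','side','wrist'):
  c=camera(n);cv2.imwrite('pics/%s4.png'%n,c['color'])
  if n!='wrist': crop(c,240,100,200,150,4,'pics/%s4c.png'%n)
go([.52,.02,.28])"
```

```text
tcp [ 0.5617 -0.0129  0.281 ] t [0.0366, -0.0385, 0.0012] w [-0.0, -0.3, -0.0] F [-0.3  0.4 -0. ] g 0.0431 clk 6.25
```

View pics/wrist4.png

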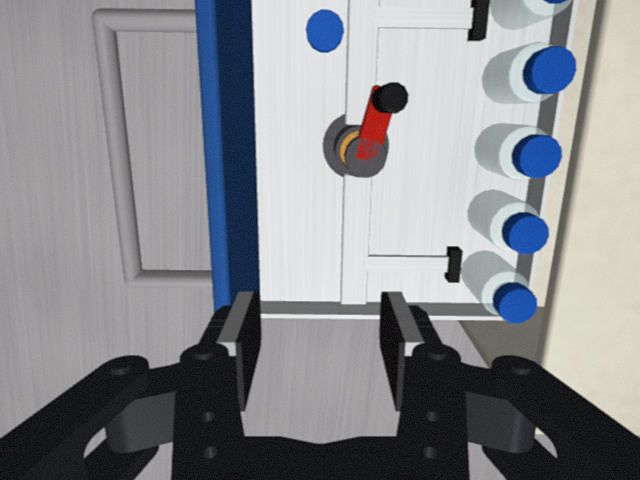

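View pics/side4c.png

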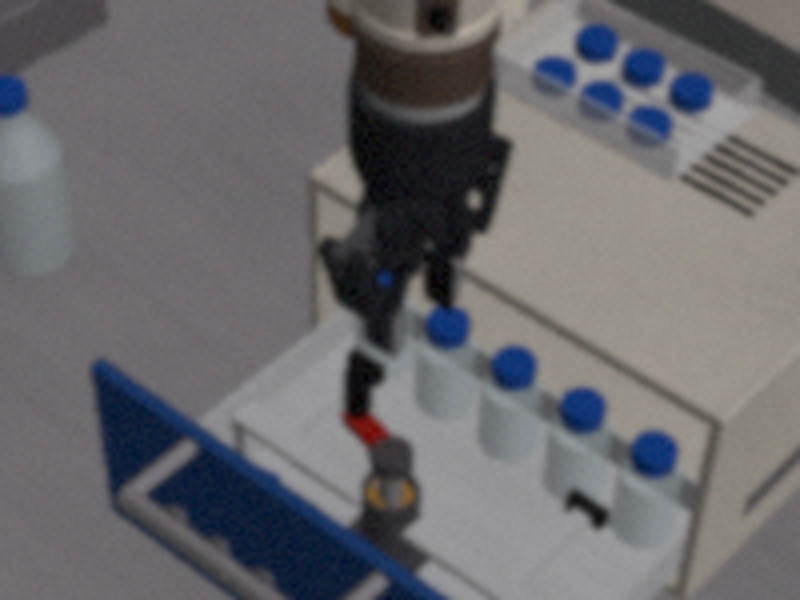

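Wrist view: the knob top is at (394,97), the hub at (364,157), and the tray handle's bar runs from (103,15) to (131,277).

```bash
python3 -c "
from h import *
c=camera('wrist')
k=ray(c,394,97,.164);h=ray(c,364,157,.122);print(k,h,np.linalg.norm((k-h)[:2]))
b=ray(c,347,148,.08);print('boss~',b)
a=ray(c,104,18,.15);d=ray(c,131,277,.15);m=(a+d)/2;print(a,d,m,np.linalg.norm(a-d),np.degrees(np.arctan2(*(a-d)[[1,0]])))
y=np.radians(5.2);ex=np.array([np.cos(y),np.sin(y)]);ey=np.array([-ex[1],ex[0]])
B=m[:2]+.158*ex;print('B from handle',B)
B2=np.array([.433,.0135])+.158*ex;print(B2)
for q in (B,h[:2],b[:2]):
  r=k[:2]-q;print(np.linalg.norm(r),np.arctan2(r@ey,-(r@ex)))
"
```

```text
[0.59929483 0.06804602 0.164     ] [0.59087302 0.02849385 0.122     ] 0.04043885718932203
boss~ [0.58136953 0.03018693 0.08      ]
[0.4284692  0.09626734 0.15      ] [ 0.43956756 -0.06390018  0.15      ] [0.43401838 0.01618358 0.15      ] 0.16055157544018525 93.96381490993718
B from handle [0.59136812 0.03050353]
[0.59034973 0.02781995]
0.03837019029170433 1.8696371144749742
0.04043885718932203 1.8713493679741653
0.04188827041776381 2.1037560809128735
```

```bash
python3 -c "
from h import *
go([.5985,.068,.2])"
```

```text
tcp [ 0.5615 -0.0127  0.2812] t [0.0765, 0.0442, 0.0816] w [0.0, -0.3, 0.0] F [-0.4  0.5  0.1] g 0.0428 clk 6.3
```

Call:
send_rows --deltas '[{"grip": 0.5,"translation": [0.04,0.022,0.02],"twist": [0,0,0]},{"grip": 0.5,"translation": [0.076,0.044,0.05],"twist": [0,0,0]},{"grip": 0.5,"translation": [0.0765,0.044,0.08],"twist": [0,0,0]},{"grip": 0.5,"translation": [0.0765,0.044,0.08],"twist": [0,0,0]}]'

```text
clock: 6.8
eef_pos: [0.5953, 0.0684, 0.1992]
tool_rot: [0.673, 0.74, -0.001, -0.004]
ft_force: [-1.5, 0.3, 0.1]
grip_width: 0.043
```

```bash
python3 -c "
from h import *
c=camera('wrist');cv2.imwrite('pics/w5.png',c['color'])
t=proj(c,[.5993,.068,.164]);print(t)
go([.5985,.068,.13])"
```

```text
[324.24891931 276.09364497]
tcp [0.5966 0.068  0.2014] t [-0.0005, 0.0021, 0.0714] w [-0.1, -0.3, 0.0] F [ 0.4 -0.2  1. ] g 0.0425 clk 6.85
```

View pics/w5.png

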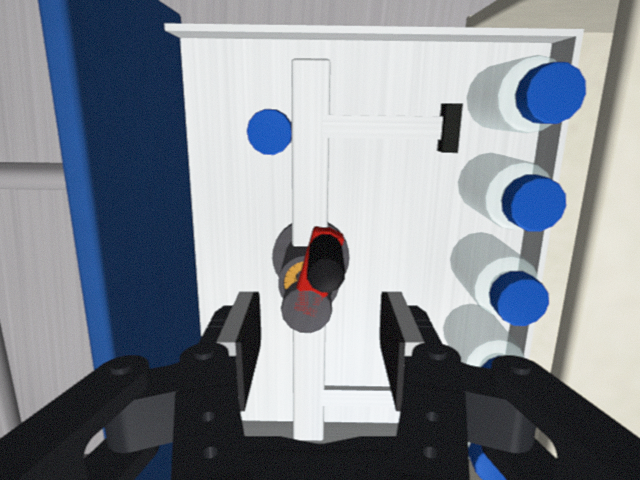

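The knob top is at (326,276), within 2 px of the prediction and between the pads. I'll descend and grip it.

Call:
send_rows --deltas '[{"grip": 0.5,"translation": [0,0.003,0.025],"twist": [0,0,0]},{"grip": 0.5,"translation": [0,0.003,0.055],"twist": [0,0,0]},{"grip": 0.5,"translation": [0,0.003,0.07],"twist": [0,0,0]},{"grip": 0.5,"translation": [0,0.003,0.071],"twist": [0,0,0]}]'

```text
clock: 7.35
eef_pos: [0.5991, 0.0682, 0.1308]
tool_rot: [0.674, 0.739, 0.001, -0.003]
ft_force: [0.2, -0.6, -0.2]
grip_width: 0.0425
```

```bash
python3 -c "
from h import *
c=camera('wrist');cv2.imwrite('pics/w6.png',c['color'])
go([.5985,.068,.13])"
```

```text
tcp [0.5997 0.0684 0.1314] t [-0.0003, -0.0012, 0.0014] w [-0.1, -0.3, 0.0] F [ 0.9 -0.2  0.3] g 0.0425 clk 7.4
```

View pics/w6.png

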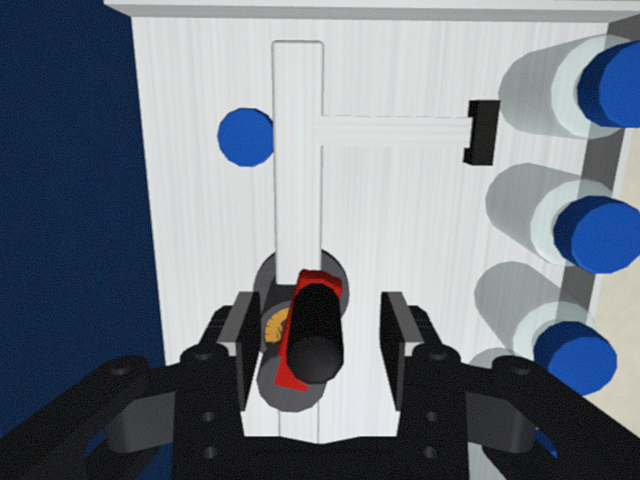

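The knob is between the pads, with its top at (315,360). Closing.

Call:
send_rows --deltas '[{"grip": 0.0,"translation": [0,0,0],"twist": [0,0,0]},{"grip": 0.0,"translation": [0,0,0],"twist": [0,0,0]},{"grip": 0.0,"translation": [0,0,0],"twist": [0,0,0]},{"grip": 0.0,"translation": [0,0,0],"twist": [0,0,0]}]'

```text
clock: 7.9
eef_pos: [0.6008, 0.0682, 0.1331]
tool_rot: [0.674, 0.739, 0.002, -0.001]
ft_force: [-0.6, -1.2, 3.7]
grip_width: 0.0159
```

```bash
python3 -c "
from h import *
c=camera('wrist');cv2.imwrite('pics/w7.png',c['color'])
go([.5985,.068,.13])"
```

```text
tcp [0.6008 0.0682 0.1331] t [-0.0, -0.0023, 0.0031] w [0.1, -0.3, -0.0] F [-0.5 -0.6  5.3] g 0.0163 clk 7.95
```

View pics/w7.png

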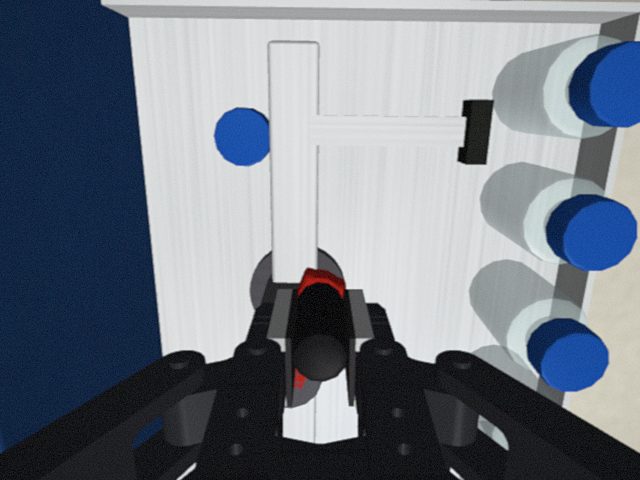

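```bash
cat >>h.py <<'E'
YAW=95.2
y=np.radians(YAW-90);EX=np.array([np.cos(y),np.sin(y)]);EY=np.array([-EX[1],EX[0]])
B=np.array([.591,.0290])
def plan(th,z,B=B,r=.040):
    o=bot.get_obs();q=R.from_quat(o["tool_rot"]);p=o["eef_pos"];d=p[:2]-B
    print("theta",round(float(np.arctan2(d@EY,-(d@EX)))%6.2832,3),"r",round(float(np.hypot(*d)),4),"tcp",p.round(4),"F",np.round(o["ft_force"],1),"g",round(o["grip_width"],4),"clk",round(o["clock"],2),"w",(q.inv()*want(YAW)).as_rotvec(degrees=True).round(1))
    for t,zz in zip(th,np.broadcast_to(z,len(th))):
        T=np.r_[B+r*(-np.cos(t)*EX+np.sin(t)*EY),zz]
        print(round(t,2),q.inv().apply(T-p).round(4).tolist())
E
python3 -c "
from h import *
plan([1.8,1.7,1.6,1.5,1.4],[.1331,.1332,.1333,.1335,.1336])"
```

```text
theta 1.907 r 0.0405 tcp [0.6008 0.0682 0.1331] F [-0.5 -0.6  5.3] g 0.0163 clk 7.95 w [ 0.1 -0.3  0.1]
1.8 [0.0008, -0.0043, -0.0]
1.7 [0.0015, -0.0082, -0.0001]
1.6 [0.0018, -0.0122, -0.0002]
1.5 [0.0017, -0.0162, -0.0004]
1.4 [0.0013, -0.0201, -0.0006]
```

Call:
send_rows --deltas '[{"grip": 0.0,"translation": [0.0008,-0.0043,0],"twist": [0,0,0]},{"grip": 0.0,"translation": [0.0015,-0.008,0],"twist": [0,0,0]},{"grip": 0.0,"translation": [0.0018,-0.012,0],"twist": [0,0,0]},{"grip": 0.0,"translation": [0.0017,-0.016,-0.0004],"twist": [0,0,0]},{"grip": 0.0,"translation": [0.0013,-0.02,-0.0006],"twist": [0,0,0]}]'

```text
clock: 8.57
eef_pos: [0.5806, 0.0682, 0.1339]
tool_rot: [0.674, 0.739, 0.003, -0.001]
ft_force: [1.0, 3.2, 4.6]
grip_width: 0.0161
```

```bash
python3 -c "
from h import *
plan([1.25,1.1,.95,.8,.7],[.1337,.1339,.1341,.1343,.1344])"
```

```text
theta 1.401 r 0.0405 tcp [0.5806 0.0682 0.1339] F [1.  3.2 4.6] g 0.0161 clk 8.57 w [ 0.1 -0.3  0.1]
1.25 [-0.002, -0.0058, 0.0002]
1.1 [-0.0043, -0.0113, -0.0001]
0.95 [-0.0074, -0.0164, -0.0003]
0.8 [-0.0112, -0.0211, -0.0005]
0.7 [-0.0141, -0.0238, -0.0006]
```

Call:
send_rows --deltas '[{"grip": 0.0,"translation": [-0.002,-0.0058,0],"twist": [0,0,0]},{"grip": 0.0,"translation": [-0.0043,-0.0113,0],"twist": [0,0,0]},{"grip": 0.0,"translation": [-0.0074,-0.0164,-0.0003],"twist": [0,0,0]},{"grip": 0.0,"translation": [-0.0112,-0.021,-0.0005],"twist": [0,0,0]},{"grip": 0.0,"translation": [-0.014,-0.0238,-0.0006],"twist": [0,0,0]}]'

```text
clock: 9.2
eef_pos: [0.5573, 0.0517, 0.1346]
tool_rot: [0.674, 0.739, 0.003, -0.002]
ft_force: [0.0, 2.5, 6.8]
grip_width: 0.0161
```

```bash
python3 -c "
from h import *
plan([.55,.4,.25,.1,0],[.135,.1352,.1354,.1356,.1357])"
```

```text
theta 0.684 r 0.0406 tcp [0.5573 0.0517 0.1346] F [0.  2.5 6.8] g 0.0161 clk 9.2 w [ 0.1 -0.3  0.1]
0.55 [-0.0048, -0.0026, -0.0004]
0.4 [-0.0101, -0.0054, -0.0006]
0.25 [-0.0158, -0.0073, -0.0009]
0.1 [-0.0217, -0.0084, -0.0011]
0 [-0.0257, -0.0086, -0.0012]
```

Call:
send_rows --deltas '[{"grip": 0.0,"translation": [-0.0048,-0.0026,0],"twist": [0,0,0]},{"grip": 0.0,"translation": [-0.01,-0.0054,0],"twist": [0,0,0]},{"grip": 0.0,"translation": [-0.0158,-0.0073,-0.0005],"twist": [0,0,0]},{"grip": 0.0,"translation": [-0.0217,-0.0084,-0.0005],"twist": [0,0,0]},{"grip": 0.0,"translation": [-0.0257,-0.0086,-0.0005],"twist": [0,0,0]}]'

```text
clock: 9.82
eef_pos: [0.5508, 0.0246, 0.1353]
tool_rot: [0.674, 0.739, 0.002, -0.001]
ft_force: [-0.5, 1.6, 6.0]
grip_width: 0.0162
```

```bash
python3 -c "
from h import *
plan([-.1,-.25,-.4,-.55,-.6],.135)"
```

```text
theta 6.264 r 0.0404 tcp [0.5508 0.0246 0.1353] F [-0.5  1.6  6. ] g 0.0162 clk 9.82 w [ 0.1 -0.3  0.1]
-0.1 [-0.0032, 0.0006, 0.0003]
-0.25 [-0.0091, 0.0016, 0.0003]
-0.4 [-0.0148, 0.0035, 0.0002]
-0.55 [-0.0201, 0.0063, 0.0002]
-0.6 [-0.0218, 0.0074, 0.0002]
```

Call:
send_rows --deltas '[{"grip": 0.0,"translation": [-0.0032,0.0006,0],"twist": [0,0,0]},{"grip": 0.0,"translation": [-0.009,0.0016,0],"twist": [0,0,0]},{"grip": 0.0,"translation": [-0.0148,0.0035,0],"twist": [0,0,0]},{"grip": 0.0,"translation": [-0.02,0.0063,0],"twist": [0,0,0]},{"grip": 0.0,"translation": [-0.022,0.0074,0],"twist": [0,0,0]}]'

```text
clock: 10.45
eef_pos: [0.5602, 0.0032, 0.1343]
tool_rot: [0.674, 0.739, 0.002, -0.002]
ft_force: [3.0, 3.2, -4.2]
grip_width: 0.016
```

```bash
python3 -c "
from h import *
plan([-.65]*5,[.134,.132,.13,.128,.127])"
```

```text
theta 5.678 r 0.0402 tcp [0.5602 0.0032 0.1343] F [ 3.   3.2 -4.2] g 0.016 clk 10.45 w [ 0.  -0.3  0.1]
-0.65 [-0.0013, 0.0012, 0.0003]
-0.65 [-0.0013, 0.0012, 0.0023]
-0.65 [-0.0014, 0.0012, 0.0043]
-0.65 [-0.0014, 0.0012, 0.0063]
-0.65 [-0.0014, 0.0012, 0.0073]
```

Fz flipped from +6 to −4 N. The gripper now carries the screw's weight, so the screw is past the thread start. I'll follow it down.

Call:
send_rows --deltas '[{"grip": 0.0,"translation": [-0.001,0.001,0.002],"twist": [0,0,0]},{"grip": 0.0,"translation": [-0.0013,0.0012,0.004],"twist": [0,0,0]},{"grip": 0.0,"translation": [-0.0013,0.0012,0.006],"twist": [0,0,0]},{"grip": 0.0,"translation": [-0.0013,0.0012,0.008],"twist": [0,0,0]},{"grip": 0.0,"translation": [-0.0013,0.0012,0.009],"twist": [0,0,0]}]'

```text
clock: 11.08
eef_pos: [0.562, 0.0014, 0.1282]
tool_rot: [0.674, 0.739, 0.003, -0.0]
ft_force: [-3.3, -0.3, 14.2]
grip_width: 0.0166
```

```bash
python3 -c "
from h import *
plan([-.65],.125)
c=camera('side');crop(c,240,100,200,150,4,'pics/side8.png')"
```

```text
theta 5.613 r 0.04 tcp [0.562  0.0014 0.1282] F [-3.3 -0.3 14.2] g 0.0166 clk 11.07 w [ 0.2 -0.2  0. ]
-0.65 [0.0006, -0.0005, 0.0032]
```

View pics/side8.png

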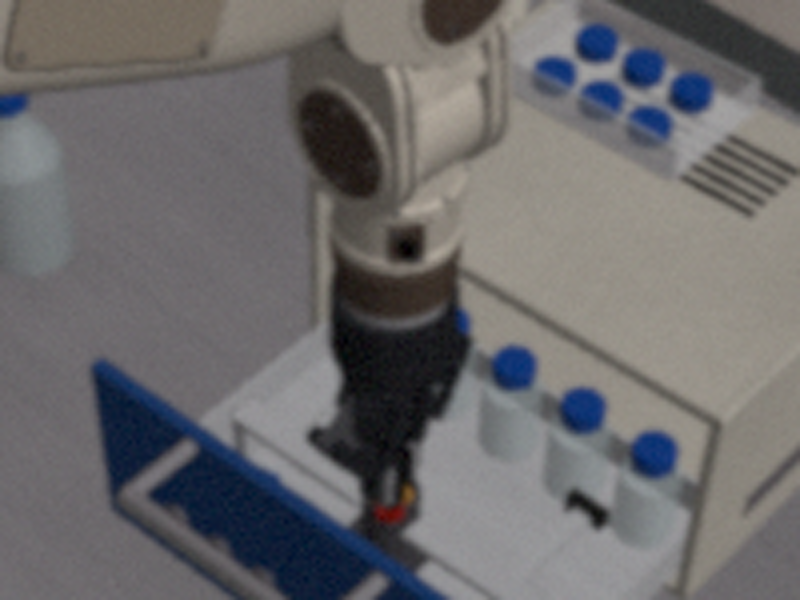

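The TCP sank 7.1 mm and then met 14 N from below. It's off the thread and resting on the bottom. Now forward, following 1.27 mm/rad down.

```bash
cat >>h.py <<'E'
def fwd(th): plan(th,[.1278-.00127*max(0,t+.2) for t in th])
E
python3 -c "
from h import *
fwd([-.55,-.4,-.25,-.1,.05])"
```

```text
theta 5.613 r 0.04 tcp [0.562  0.0014 0.1282] F [-2.4  0.  10.6] g 0.0163 clk 11.12 w [ 0.2 -0.2  0. ]
-0.55 [0.0039, -0.0028, 0.0004]
-0.4 [0.0093, -0.0055, 0.0004]
-0.25 [0.0149, -0.0074, 0.0004]
-0.1 [0.0208, -0.0084, 0.0006]
0.05 [0.0268, -0.0086, 0.0008]
```

Call:
send_rows --deltas '[{"grip": 0.0,"translation": [0.004,-0.0028,0.0004],"twist": [0,0,0]},{"grip": 0.0,"translation": [0.0093,-0.0055,0.0004],"twist": [0,0,0]},{"grip": 0.0,"translation": [0.015,-0.0074,0.0004],"twist": [0,0,0]},{"grip": 0.0,"translation": [0.021,-0.0084,0.0006],"twist": [0,0,0]},{"grip": 0.0,"translation": [0.0268,-0.0086,0.0008],"twist": [0,0,0]}]'

```text
clock: 11.75
eef_pos: [0.5506, 0.0277, 0.1276]
tool_rot: [0.674, 0.739, 0.002, -0.0]
ft_force: [-0.5, -0.9, 3.9]
grip_width: 0.0165
```

```bash
python3 -c "
from h import *
fwd([.2,.35,.5,.65,.8])"
```

```text
theta 0.059 r 0.0404 tcp [0.5506 0.0277 0.1276] F [-0.5 -0.9  3.9] g 0.0165 clk 11.75 w [ 0.2 -0.2  0.1]
0.2 [0.0055, 0.0012, 0.0003]
0.35 [0.0113, 0.0028, 0.0005]
0.5 [0.0168, 0.0053, 0.0008]
0.65 [0.0218, 0.0085, 0.001]
0.8 [0.0263, 0.0125, 0.0012]
```

Call:
send_rows --deltas '[{"grip": 0.0,"translation": [0.0055,0.0012,0.0003],"twist": [0,0,0]},{"grip": 0.0,"translation": [0.0113,0.0028,0.0005],"twist": [0,0,0]},{"grip": 0.0,"translation": [0.0168,0.0053,0.0008],"twist": [0,0,0]},{"grip": 0.0,"translation": [0.0218,0.0085,0.001],"twist": [0,0,0]},{"grip": 0.0,"translation": [0.0263,0.0125,0.0012],"twist": [0,0,0]}]'

```text
clock: 12.38
eef_pos: [0.5606, 0.056, 0.1265]
tool_rot: [0.674, 0.739, 0.003, -0.001]
ft_force: [-1.8, 0.9, 4.8]
grip_width: 0.0161
```

```bash
python3 -c "
from h import *
fwd([.97,1.14,1.31,1.48,1.65])"
```

```text
theta 0.817 r 0.0407 tcp [0.5606 0.056  0.1265] F [-1.8  0.9  4.8] g 0.0161 clk 12.38 w [ 0.1 -0.3  0.1]
0.97 [0.0034, 0.0052, 0.0002]
1.14 [0.0067, 0.0111, 0.0005]
1.31 [0.009, 0.0175, 0.0007]
1.48 [0.0102, 0.0242, 0.001]
1.65 [0.0102, 0.031, 0.0012]
```

Call:
send_rows --deltas '[{"grip": 0.0,"translation": [0.0034,0.0052,0.0002],"twist": [0,0,0]},{"grip": 0.0,"translation": [0.0067,0.011,0.0005],"twist": [0,0,0]},{"grip": 0.0,"translation": [0.009,0.0175,0.0007],"twist": [0,0,0]},{"grip": 0.0,"translation": [0.0102,0.0242,0.001],"twist": [0,0,0]},{"grip": 0.0,"translation": [0.0102,0.031,0.0012],"twist": [0,0,0]}]'

```text
clock: 13.0
eef_pos: [0.5914, 0.0694, 0.1255]
tool_rot: [0.674, 0.739, 0.003, -0.001]
ft_force: [-1.2, 2.9, 3.2]
grip_width: 0.0162
```

```bash
python3 -c "
from h import *
fwd([1.82,1.99,2.16,2.33,2.5])"
```

```text
theta 1.672 r 0.0404 tcp [0.5914 0.0694 0.1255] F [-1.2  2.9  3.2] g 0.0162 clk 13.0 w [ 0.2 -0.3  0.1]
1.82 [-0.0015, 0.0058, 0.0003]
1.99 [-0.0037, 0.0122, 0.0005]
2.16 [-0.007, 0.0181, 0.0007]
2.33 [-0.0113, 0.0234, 0.0009]
2.5 [-0.0163, 0.0279, 0.0011]
```

Call:
send_rows --deltas '[{"grip": 0.0,"translation": [-0.0015,0.0058,0.0003],"twist": [0,0,0]},{"grip": 0.0,"translation": [-0.0037,0.0122,0.0005],"twist": [0,0,0]},{"grip": 0.0,"translation": [-0.007,0.018,0.0007],"twist": [0,0,0]},{"grip": 0.0,"translation": [-0.0113,0.0234,0.0009],"twist": [0,0,0]},{"grip": 0.0,"translation": [-0.0163,0.0279,0.0011],"twist": [0,0,0]}]'

```text
clock: 13.62
eef_pos: [0.6213, 0.0551, 0.1244]
tool_rot: [0.674, 0.739, 0.003, -0.0]
ft_force: [0.9, 1.1, 3.5]
grip_width: 0.0162
```

```bash
python3 -c "
from h import *
fwd([2.67,2.84,3.01,3.18,3.35])
c=camera('side');crop(c,240,100,200,150,4,'pics/side9.png')"
```

```text
theta 2.521 r 0.04 tcp [0.6213 0.0551 0.1244] F [0.9 1.1 3.5] g 0.0162 clk 13.62 w [ 0.2 -0.3  0.1]
2.67 [-0.0051, 0.0031, 0.0003]
2.84 [-0.0114, 0.0057, 0.0004]
3.01 [-0.018, 0.0071, 0.0006]
3.18 [-0.0248, 0.0074, 0.0008]
3.35 [-0.0315, 0.0066, 0.001]
```

View pics/side9.png

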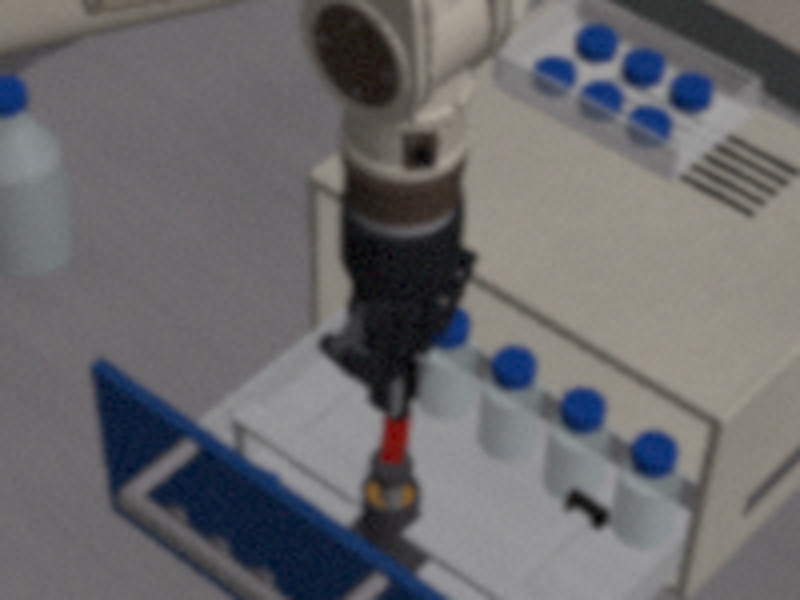

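The crank is following, with the tray still fully out and the panel at the same pixels as before. The gripper clears the bottles and cabinet.

Call:
send_rows --deltas '[{"grip": 0.0,"translation": [-0.005,0.0031,0.0003],"twist": [0,0,0]},{"grip": 0.0,"translation": [-0.0114,0.0057,0.0004],"twist": [0,0,0]},{"grip": 0.0,"translation": [-0.018,0.007,0.0006],"twist": [0,0,0]},{"grip": 0.0,"translation": [-0.0248,0.0074,0.0008],"twist": [0,0,0]},{"grip": 0.0,"translation": [-0.0315,0.0066,0.001],"twist": [0,0,0]}]'

```text
clock: 14.3
eef_pos: [0.6301, 0.0231, 0.1232]
tool_rot: [0.674, 0.739, 0.002, -0.001]
ft_force: [-3.8, 0.5, 5.4]
grip_width: 0.0163
```

```bash
python3 -c "
from h import *
fwd([3.52,3.69,3.86,4.03,4.2])"
```

```text
theta 3.383 r 0.0396 tcp [0.6301 0.0231 0.1232] F [-3.8  0.5  5.4] g 0.0163 clk 14.3 w [ 0.1 -0.2  0. ]
3.52 [-0.0053, -0.0013, 0.0001]
3.69 [-0.0114, -0.0043, 0.0003]
3.86 [-0.0169, -0.0083, 0.0005]
4.03 [-0.0216, -0.0132, 0.0007]
4.2 [-0.0254, -0.0188, 0.0008]
```

Call:
send_rows --deltas '[{"grip": 0.0,"translation": [-0.0053,-0.0018,0.0001],"twist": [0,0,0]},{"grip": 0.0,"translation": [-0.0114,-0.0048,0.0003],"twist": [0,0,0]},{"grip": 0.0,"translation": [-0.0169,-0.0088,0.0005],"twist": [0,0,0]},{"grip": 0.0,"translation": [-0.0216,-0.0137,0.0007],"twist": [0,0,0]},{"grip": 0.0,"translation": [-0.0254,-0.0193,0.001],"twist": [0,0,0]}]'

```text
clock: 14.92
eef_pos: [0.6131, -0.0038, 0.1222]
tool_rot: [0.674, 0.739, 0.003, -0.001]
ft_force: [-0.5, 3.8, 6.0]
grip_width: 0.0165
```

```bash
sed -i 's/^B=.*/B=np.array([.5905,.0290])/' h.py; python3 -c "
from h import *
fwd([4.37,4.54,4.71,4.88,5.05])"
```

```text
theta 4.2 r 0.0398 tcp [ 0.6131 -0.0038  0.1222] F [-0.5  3.8  6. ] g 0.0165 clk 14.93 w [ 0.1 -0.3  0. ]
4.37 [-0.003, -0.0061, 0.0002]
4.54 [-0.0047, -0.0127, 0.0004]
4.71 [-0.0053, -0.0194, 0.0006]
4.88 [-0.0048, -0.0262, 0.0008]
5.05 [-0.0031, -0.0328, 0.001]
```

Call:
send_rows --deltas '[{"grip": 0.0,"translation": [-0.003,-0.0061,0.0002],"twist": [0,0,0]},{"grip": 0.0,"translation": [-0.0047,-0.0127,0.0004],"twist": [0,0,0]},{"grip": 0.0,"translation": [-0.0053,-0.0194,0.0006],"twist": [0,0,0]},{"grip": 0.0,"translation": [-0.0048,-0.0262,0.0008],"twist": [0,0,0]},{"grip": 0.0,"translation": [-0.0031,-0.0328,0.001],"twist": [0,0,0]}]'

```text
clock: 15.55
eef_pos: [0.5807, -0.0095, 0.1212]
tool_rot: [0.674, 0.739, 0.003, -0.001]
ft_force: [1.9, 5.4, 4.1]
grip_width: 0.0162
```

```bash
python3 -c "
from h import *
fwd([5.22,5.39,5.56,5.73,5.9])"
```

```text
theta 5.053 r 0.0397 tcp [ 0.5807 -0.0095  0.1212] F [1.9 5.4 4.1] g 0.0162 clk 15.55 w [ 0.2 -0.3  0.1]
5.22 [0.0025, -0.0062, 0.0003]
5.39 [0.0063, -0.0118, 0.0005]
5.56 [0.011, -0.0167, 0.0008]
5.73 [0.0164, -0.0208, 0.001]
5.9 [0.0225, -0.0238, 0.0012]
```

Call:
send_rows --deltas '[{"grip": 0.0,"translation": [0.0028,-0.0062,0.0003],"twist": [0,0,0]},{"grip": 0.0,"translation": [0.0065,-0.0118,0.0005],"twist": [0,0,0]},{"grip": 0.0,"translation": [0.011,-0.0167,0.0008],"twist": [0,0,0]},{"grip": 0.0,"translation": [0.0164,-0.0208,0.001],"twist": [0,0,0]},{"grip": 0.0,"translation": [0.0225,-0.0238,0.0012],"twist": [0,0,0]}]'

```text
clock: 16.18
eef_pos: [0.555, 0.0106, 0.1202]
tool_rot: [0.674, 0.739, 0.003, -0.001]
ft_force: [3.7, 1.2, 2.9]
grip_width: 0.0162
```

```bash
python3 -c "
from h import *
fwd([6.0,6.1,6.15])"
```

```text
theta 5.897 r 0.0399 tcp [0.555  0.0106 0.1202] F [3.7 1.2 2.9] g 0.0162 clk 16.18 w [ 0.2 -0.3  0. ]
6.0 [0.0039, -0.0014, 0.0003]
6.1 [0.0078, -0.0023, 0.0004]
6.15 [0.0097, -0.0027, 0.0005]
```

Call:
send_rows --deltas '[{"grip": 0.0,"translation": [0.004,-0.0014,0.0003],"twist": [0,0,0]},{"grip": 0.0,"translation": [0.0078,-0.002,0.0004],"twist": [0,0,0]},{"grip": 0.0,"translation": [0.0097,-0.0024,0.0005],"twist": [0,0,0]},{"grip": 0.0,"translation": [0.0097,-0.0024,0.0005],"twist": [0,0,0]},{"grip": 0.0,"translation": [0.0097,-0.0024,0.0005],"twist": [0,0,0]}]'

```text
clock: 16.8
eef_pos: [0.5515, 0.0202, 0.1198]
tool_rot: [0.674, 0.739, 0.003, -0.001]
ft_force: [2.2, 2.1, 5.1]
grip_width: 0.0161
```

```bash
python3 -c "
from h import *
plan([6.15],.12)
for n in ('side','scene'): c=camera(n);crop(c,240,100,200,150,4,'pics/%s10.png'%n)
c=camera('wrist');cv2.imwrite('pics/w10.png',c['color'])
plan([6.15],.12);print(bot.get_obs()['joint_vel'].round(4))"
```

```text
theta 6.152 r 0.04 tcp [0.5515 0.0202 0.1198] F [2.2 2.1 5.1] g 0.0161 clk 16.8 w [ 0.2 -0.3  0. ]
6.15 [-0.0001, -0.0, -0.0002]
theta 6.151 r 0.04 tcp [0.5515 0.0202 0.1198] F [1.7 1.1 5.2] g 0.0163 clk 16.95 w [ 0.2 -0.3  0. ]
6.15 [-0.0001, -0.0, -0.0002]
[-0.0006 -0.0003  0.0001 -0.0009  0.0001 -0.0006]
```

View pics/side10.png

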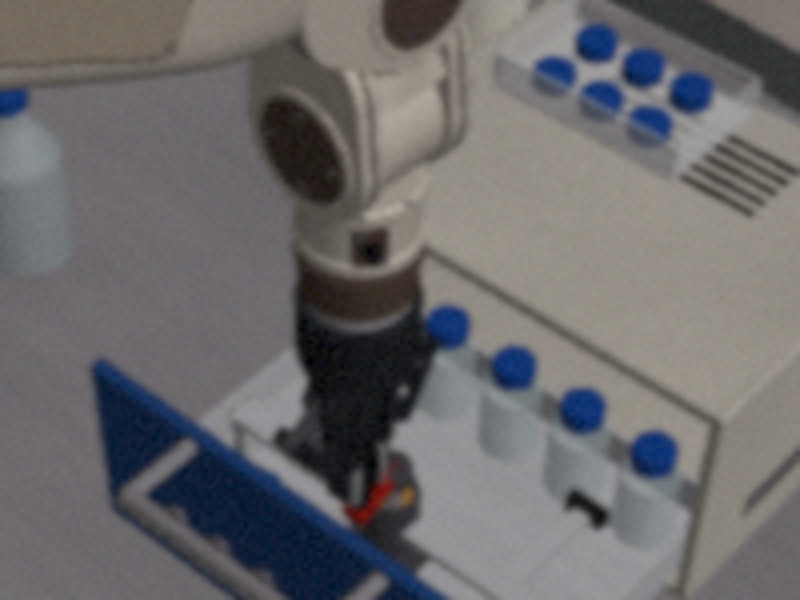

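View pics/w10.png

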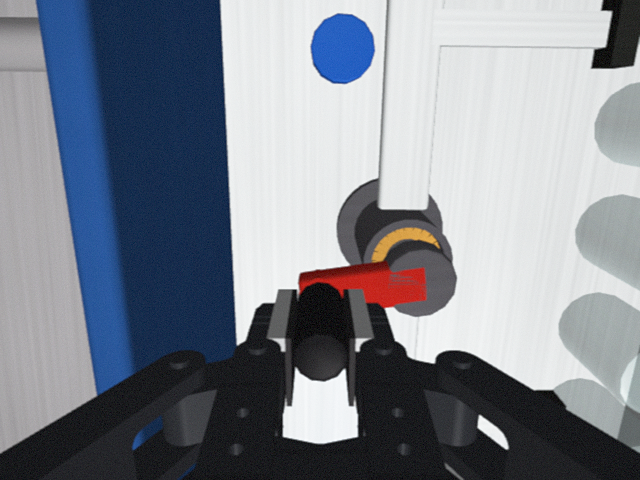

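The knob is held between the pads at (320,330) and the crank points to the robot side. The tray panel is at the same pixels as at the stop. The TCP is about 15.5 mm below its highest point, so the thread has caught. Handing in.

```bash
python3 -c "
from h import *
print(bot.job_done());plan([6.15],.12)"
```

```text
the job is handed in; nothing more can be done
None
the job is handed in; nothing more can be done
```

I pulled the tray out to its stop, dropped the screw off the thread start, then turned it forward about one turn and handed in while still gripping the knob. The hand-in gave no verdict, so these are my own readings, taken by about 17 s of the 64 s allowed.

- **Tray:** it moved about 188 mm from where it started. A further 8 mm pull gave no motion and the force rose to 24 N, so I took that as the stop. The panel was at the same pixels in the last picture.
- **Drop:** I turned the crank back from about 1.9 to −0.65 rad. The vertical force flipped from about +6 to −4 N, which is the screw's weight. I then followed it down about 7 mm until it met 14 N from below.
- **Forward turn:** I took the crank forward to about 6.15 rad, following the thread down. The gripper ended about 15.5 mm below its highest point, so the screw has caught.
- **At hand-in:** the arm was at rest, gripping the knob with a measured opening of 16 mm and the grip still commanded shut. I had no direct reading of the pad force.
- **Bystanders:** the loose cap was still lying in the tray in the last wrist picture, and I never worked near the bottles, jar, beaker, ring or bowl. I did not compare their positions before and after.

The screw's turn and depth come from the gripper's position, not from a sensor on the screw. My estimate of the screw axis was about 0.5 mm off along x; I corrected it partway through the forward turn, and nothing else disagreed.

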